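# Check a radio battery for swelling with the bridge gauge

### The arm

A 7-joint arm with a two-finger parallel gripper is mounted at the origin on the work surface. World frame = base frame: x ahead of the robot, y to its left, z up, the work surface at z = 0. Lengths are in m, angles in rad, forces in N, time in s.
With the tool pointing down it reaches from about 0.4 to 0.875 m from the base axis. Payload 6.5 kg.
Tool frame: the origin (TCP) lies midway between the tips of the shut fingers; the grasp point (between the pads) lies 19 mm behind it (tcp_to_grasp is the distance from the TCP to the grasp point, in m); z points along the fingers, y is the line along which they close (so a half turn about z gives the same grasp; the last joint's range is limited). The gripper opens to 88 mm and grips with 3 to 60 N. Pads are 18 mm wide; open, the fingers measure 123 mm over their backs; the gripper's body (75 mm by 187 mm) begins 45 mm behind the grasp point.
Start: joints at [-1.321, 0.536, -0.004, 1.538, 0.003, 1.067, -0.071], TCP at [0.202, 0.618, 0.239] pointing down, gripper open.
Joint ranges: [-2.7, 2.7], [-0.37, 2.16], [-1.27, 1.26], [0.24, 2.4], [-1.31, 4.45], [0.19, 1.91], [-2.76, 2.76]. Speed limits (rad/s): [2.39, 2.39, 3.14, 3.14, 3.14, 3.14, 3.14].

### API

Orientations are given as a rotation vector (axis times angle).
In Python, from station import observe, camera, camera_model, job_done, tcp_to_grasp gives the robot as it stands.
- The arm moves only by the tool jog_arm, never from a script. Its argument "targets" is a list of rows, each a list of 3 entries, a list of its own where there are three numbers: the opening, from -1 (shut) to 1 (fully open), then the shift along the tool's x, y, z in mm, then the turn, a rotation vector about the tool's x, y, z in degrees. A call has 1 to 10 rows; each row is the pose to reach, as a shift and turn from the pose commanded when the call began, along the tool's axes at that moment; what a row does not reach only later rows make up. A row lasts 1/8 s, in which the tool goes at most 62.5 mm and 10.7 degrees, less where a joint would pass 70% of its speed; a pose out of reach is approached as far as the arm can. A call with a gripper value outside its range is refused whole. The fingers move at their own pace and stop on an object; the grip force is fixed at half the most. Time passes only in rows, so rows that repeat a pose let the fingers close. It gives the time, the measured TCP pose, the force, the opening and the grip force at its end, in the units of the state.
- observe(): the state, without advancing time (a new reading comes with each control period).
- camera(name): name is "scene" or "side" or "wrist"; returns the picture (384x512x3 uint8, red, green, blue); there is no depth.
- camera_model(name): a dict with "fx", "fy", "cx", "cy" (pixels), "rvec" (rotation vector, rad) and "tvec" (3), from world to camera coordinates, as OpenCV has them; the wrist camera has in their place "mount" (4x4, takes a point from camera to tool coordinates, whose origin is the TCP and whose axes are the flange's). Camera axes: x right, y down, z forward; pixel columns grow to the right and rows downward; lengths in m; the calibration is good to about 2 mm. A picture is of the moment at which its call begins: read the wrist's pose just before it. camera_model takes no time and is no camera call.
- job_done(): hands the job in; it is judged then, once.
The state is a dict: "clock": time; "qpos": joint angles; "qd": joint speeds; "joint_efforts": joint torques, N m; "position": TCP position; "tool_rot": TCP orientation; "wrist_force": force on the tool from outside, world axes, zero at the start; "torque": the same for the moment, N m; "finger_gap": finger opening in m; "grasp_force": force on a finger pad.
Only numpy, scipy, OpenCV 4.12 (cv2) and the standard library are available. Lean on these libraries where they do the work, as an engineer would, in place of code of your own. Each camera call takes 0.05 s, during which the arm holds its last target. There are 200 camera calls.

### The job

Check the longer of the two black battery packs for swelling: lay it flat on the grey stone plate, then take the bridge gauge by its black housing and lower it gently, straddling the pack, until both its feet stand flat on the stone and its sprung measuring foot rests on the middle of the pack, reading its thickness. Leave the gauge standing there like that, and do not disturb the other things on the mat.

Things in the scene. Friction and masses are not known exactly. Their poses are not given: they have to be found in the camera images.
- pack_mid (a point): Centre of the longer battery pack, half-way up: a loose black hard-shell box 118 mm long (its x), 50 mm wide (its y), 26 mm thick (its z, up), about 0.2 kg. It starts lying flat on the mat to the left or right of the stone plate. Top and underside are flat.
- plate_top (a point): Centre of the top face of the grey stone plate, a fixed flat slab 200 mm (its x) by 260 mm (its y), 15 mm thick, lying on the mat (mat top 2 mm above the table); z is up.
- gauge_grip (a point): Grip point of the loose bridge gauge (about 0.45 kg): on the axis of its black upright housing, 118 mm above the soles of its feet, 20 mm below its flat top. The housing is 40 mm wide along y, 28 mm along x, 68 to 138 mm above the soles; grip it across the 40 mm. z is up. It starts standing on the mat, on the other side of the plate from the longer pack; either way round is the same.
- foot_face (a point): Centre of the underside of the gauge's measuring foot, a 24 mm steel disc on a vertical slide midway between the legs; z is up along the gauge. Pushed up, it rises into the bridge.
- gauge_foot (a joint): Gauge reading in m: height of the measuring foot above the soles. 0 at its lowest, flush with the soles; 0.044 fully up. A light spring pushes the foot down (0.9 N at 0, 1.7 N at 0.026), less than the gauge weighs, so it stands by itself on its feet with the foot on a part. Squarely over the pack it reads 0.026.
- pack_short_mid (a point): Centre of the shorter battery pack, which is not to be measured: black box 76 mm long (x), 50 mm wide (y), 20 mm thick, lying on the mat beyond the plate at the left or right. Leave alone.
- board_mid (a point): Centre of the green circuit board with display and white keys, 100 mm (x) by 54 mm (y), 11 mm high, on the mat beyond the plate, at the other side from the shorter pack. Leave alone.
- shell_mid (a point): Centre of the open black half shell of the handset, 66 mm (x) by 124 mm (y), 24 mm high, on the mat straight beyond the plate. Leave alone.
- reel_mid (a point): Centre of the solder reel, 66 mm across, 24 mm high, on the mat at the left near the robot. Leave alone.
- gauge_beam (a point): Middle of the gauge's aluminium beam, 60 mm above the soles, same axes as the grip point. The beam is 142 mm long along y, 26 mm wide, and spans 52 to 68 mm above the soles. It stands on two legs, centres 64 mm either side along y, with sole blocks 40 mm (x) by 18 mm (y), leaving a clear gap of 110 mm between them for the part to be measured.
- driver: A black-handled screwdriver, 180 mm long (its x), lying on the mat at the right near the robot; origin on its underside. Leave alone.
There are look-alikes about, which are no part of the job. What is shaped like the part that bears pack_mid but red is not meant.

How it is judged:
By the outcome, as a careful person would: the job done as asked, in the order asked, and still so for the second after the job is handed in, with the robot touching nothing.
It also fails if it takes over 61 s, if anything falls off the work surface, if the arm or the gripper's body presses on something with over 40 N, if the wrist force passes 120 N, or if a joint passes its speed limit or range.

## Working session

There is one attempt and no reset: what is moved stays moved. The work goes in short steps, Python scripts to look and compute and a tool call to move; the robot and the scene stay as the last step left them, time stands still between calls to the robot, and variables do not carry over. Pictures are saved under pics/ and viewed, at most 10 in all, crops included, and the job is handed in when it is done.

Besides the shell and the picture viewer there is one more tool, called after "Call:" as name([rows], argument=value, ...), one row to a line, values as JSON. jog_arm: Moves the arm, as the interface text tells. Its arguments: {"type":"object","properties":{"targets":{"type":"array","items":{"type":"array"}}},"required":["targets"]}

```bash
mkdir -p pics; cat > h.py <<'E'
import numpy as np, cv2
from station import *
from scipy.spatial.transform import Rotation as R
def snap(n,f=None):
    s=observe(); im=camera(n)
    if f: cv2.imwrite('pics/'+f,im[:,:,::-1])
    return s,im
def ray(n,u,v,s=None):
    m=camera_model(n); d=np.array([(u-m['cx'])/m['fx'],(v-m['cy'])/m['fy'],1.])
    if 'mount' in m:
        M=np.array(m['mount']); T=np.eye(4); T[:3,:3]=R.from_rotvec(s['tool_rot']).as_matrix(); T[:3,3]=s['position']
        A=T@M; return A[:3,3],A[:3,:3]@d
    Rm=R.from_rotvec(np.array(m['rvec']).ravel()).as_matrix(); return -Rm.T@np.array(m['tvec']).ravel(),Rm.T@d
def onz(n,u,v,z,s=None):
    o,d=ray(n,u,v,s); return o+d*(z-o[2])/d[2]
def proj(n,p,s=None):
    m=camera_model(n); p=np.array(p,float)
    if 'mount' in m:
        M=np.array(m['mount']); T=np.eye(4); T[:3,:3]=R.from_rotvec(s['tool_rot']).as_matrix(); T[:3,3]=s['position']
        c=np.linalg.inv(T@M)@np.r_[p,1]
    else: c=R.from_rotvec(np.array(m['rvec']).ravel()).apply(p)+np.array(m['tvec']).ravel()
    return m['fx']*c[0]/c[2]+m['cx'],m['fy']*c[1]/c[2]+m['cy']
E
python3 - <<'E'
from h import *
a=snap('scene')[1];b=snap('side')[1];s,c=snap('wrist')
cv2.imwrite('pics/a.png',a[:,:,::-1]);cv2.imwrite('pics/b.png',b[:,:,::-1]);cv2.imwrite('pics/c.png',c[:,:,::-1])
print(s,tcp_to_grasp)
for n in('scene','side'):
    print(n,ray(n,256,192))
E
```

```text
{'clock': 0.1, 'qpos': array([-1.32119802,  0.53709077, -0.0044608 ,  1.53873993,  0.00259456,
        1.06729548, -0.0712158 ]), 'qd': array([ 5.65959023e-04, -9.25565522e-04,  5.41066476e-04, -4.57376057e-03,
       -8.44082194e-04,  1.99146663e-03, -9.02181589e-05]), 'joint_efforts': array([ 3.17663893e-03, -5.72069371e+01,  9.93938372e-01, -2.52228230e+01,
       -5.62703668e-02,  1.34018974e-02,  3.58604802e-05]), 'position': array([0.20170355, 0.61734517, 0.23793964]), 'tool_rot': array([-4.93861231e-01, -3.10238556e+00,  2.38903916e-03]), 'wrist_force': array([-0.02263418,  0.10297166, -0.28874167]), 'torque': array([ 0.02792646, -0.02504889, -0.00065756]), 'grasp_force': 0.0, 'finger_gap': 0.08820115906164959} 0.0187
scene (array([ 0.94819001, -0.40449314,  0.98123412]), array([-0.35408562,  0.38961566, -0.85027365]))
side (array([ 0.07999689, -0.65121149,  0.82815307]), array([ 0.4480753 ,  0.59720994, -0.66529624]))
```

View pics/a.png

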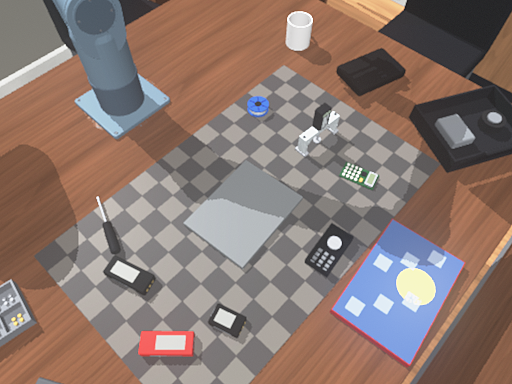

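View pics/b.png

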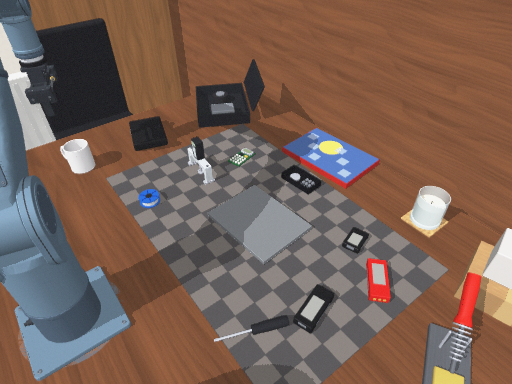

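Scene picture: three pack-like boxes – black at (130,277), red at (167,343), smaller black at (228,320). The one at (130,277) is meant: black, and the longer. The plate is at (243,213), the gauge at (320,130). A crop next, to confirm.

```bash
python3 - <<'E'
from h import *
a=cv2.imread('pics/a.png');b=cv2.imread('pics/b.png')
f=lambda i,x,y,w,h:cv2.resize(i[y:y+h,x:x+w],None,fx=4,fy=4,interpolation=cv2.INTER_CUBIC)
cv2.imwrite('pics/d.png',np.hstack([f(a,90,245,95,70),f(b,280,270,95,70)]))
cv2.imwrite('pics/e.png',np.hstack([f(a,280,90,80,80),f(b,170,125,80,80)]))
for u,v in[(185,221),(247,161),(302,203),(243,266)]: print('plate scene',onz('scene',u,v,.017).round(3))
for u,v in[(208,212),(256,185),(312,226),(264,261)]: print('plate side',onz('side',u,v,.017).round(3))
for nm,n,u,v,z in[('pack','scene',130,275,.028),('pack','side',314,306,.028),('red','scene',167,340,.028),('short','scene',228,318,.022),('reel','scene',258,104,.02),('housetop','scene',323,110,.14),('housetop','side',197,141,.14),('driver','scene',108,225,.015)]: print(nm,onz(n,u,v,z).round(3))
E
```

```text
plate scene [ 0.473 -0.155  0.017]
plate scene [0.457 0.096 0.017]
plate scene [0.66  0.096 0.017]
plate scene [ 0.669 -0.141  0.017]
plate side [0.45  0.094 0.017]
plate side [0.648 0.105 0.017]
plate side [ 0.666 -0.148  0.017]
plate side [ 0.471 -0.163  0.017]
pack [ 0.491 -0.346  0.028]
pack [ 0.478 -0.349  0.028]
red [ 0.67  -0.383  0.028]
short [ 0.733 -0.256  0.022]
reel [0.333 0.276 0.02 ]
housetop [0.552 0.295 0.14 ]
housetop [0.543 0.291 0.14 ]
driver [ 0.335 -0.299  0.015]
```

View pics/d.png

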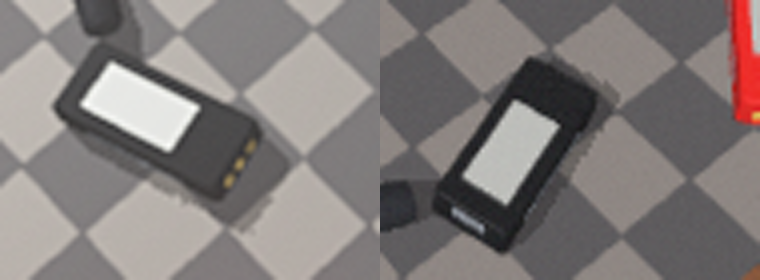

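View pics/e.png

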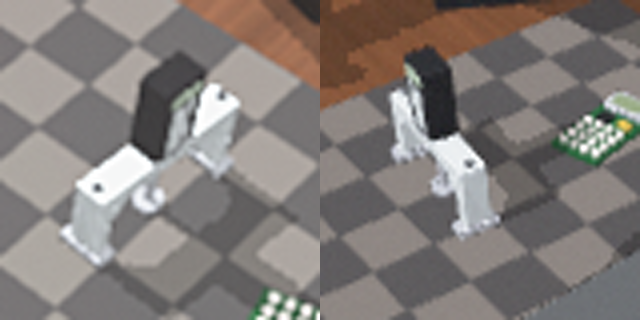

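The crop shows the black pack with a white label, about 2.3:1. It runs from scene (116,256) to (144,294), so it is the longer one. The gauge stands with its beam from scene (303,139) to (337,113).

```bash
python3 - <<'E'
from h import *
def box(n,P,z):
    Q=np.array([onz(n,u,v,z)[:2] for u,v in P]); e=[Q[(i+1)%4]-Q[i] for i in range(4)]
    print(n,Q.mean(0).round(4),[(round(np.linalg.norm(x),3),round(np.degrees(np.arctan2(x[1],x[0]))%180,1)) for x in e])
box('scene',[(115.7,255.7),(155,277),(143.7,293.7),(104.5,271)],.028)
box('side',[(317.5,284.5),(333.7,294.5),(312.5,331),(294,319.5)],.028)
c=lambda x,y,ox,oy:(ox+x/4,oy+y/4)
box('scene',[c(78,185,280,90),c(105,203,280,90),c(240,100,280,90),c(215,85,280,90)],.07)
box('side',[c(455-320,165,170,125),c(484-320,160,170,125),c(404-320,86,170,125),c(391-320,95,170,125)],.07)
T=R.from_rotvec(observe()['tool_rot']).as_matrix();print(T.round(3)); print(camera_model('wrist'))
E
```

```text
scene [ 0.4885 -0.3451] [(np.float64(0.117), np.float64(15.4)), (np.float64(0.046), np.float64(105.6)), (np.float64(0.116), np.float64(14.6)), (np.float64(0.044), np.float64(106.3))]
side [ 0.4787 -0.3517] [(np.float64(0.047), np.float64(104.0)), (np.float64(0.115), np.float64(19.1)), (np.float64(0.049), np.float64(107.2)), (np.float64(0.117), np.float64(17.8))]
scene [0.5499 0.3011] [(np.float64(0.024), np.float64(1.3)), (np.float64(0.141), np.float64(85.6)), (np.float64(0.022), np.float64(2.2)), (np.float64(0.141), np.float64(84.9))]
side [0.5443 0.3021] [(np.float64(0.025), np.float64(158.2)), (np.float64(0.138), np.float64(89.5)), (np.float64(0.017), np.float64(17.5)), (np.float64(0.124), np.float64(86.3))]
[[-0.951  0.311 -0.   ]
 [ 0.311  0.951 -0.001]
 [-0.    -0.001 -1.   ]]
{'fx': 343.492487223154, 'fy': 343.492487223154, 'cx': 259.0983180523024, 'cy': 190.0879542304802, 'mount': array([[ 1.86067917e-08, -9.50885387e-01, -3.09543182e-01,
         8.14055318e-02],
       [ 9.99999982e-01,  5.94266449e-05, -1.82492540e-04,
        -1.24804476e-03],
       [ 1.91924602e-04, -3.09543176e-01,  9.50885369e-01,
        -1.44798338e-01],
       [ 0.00000000e+00,  0.00000000e+00,  0.00000000e+00,
         1.00000000e+00]])}
```

Call:
jog_arm([
  [1, [-48, -39, 0], [0, 0, 9]],
  [1, [-96, -78, 0], [0, 0, 18]],
  [1, [-143, -117, 0], [0, 0, 27]],
  [1, [-191, -156, 0], [0, 0, 36]],
  [1, [-239, -195, 0], [0, 0, 45]],
  [1, [-287, -234, 0], [0, 0, 54]],
  [1, [-334, -273, 0], [0, 0, 63]],
  [1, [-382, -312, 0], [0, 0, 72]],
  [1, [-430, -351, 0], [0, 0, 81]],
  [1, [-430, -351, 0], [0, 0, 81]],
])

```text
clock: 1.4
position: [0.5037, 0.1454, 0.239]
tool_rot: [2.398, 2.025, -0.0]
wrist_force: [-0.1, -0.0, -0.1]
finger_gap: 0.088
grasp_force: 0.0
```

Call:
jog_arm([
  [1, [-54, 7, 0], [0, 0, 7]],
  [1, [-109, 14, 0], [0, 0, 14]],
  [1, [-163, 21, 0], [0, 0, 21]],
  [1, [-217, 28, 0], [0, 0, 28]],
  [1, [-272, 35, 0], [0, 0, 36]],
  [1, [-326, 42, 0], [0, 0, 43]],
  [1, [-380, 49, 0], [0, 0, 50]],
  [1, [-435, 56, 0], [0, 0, 57]],
  [1, [-489, 63, 0], [0, 0, 64]],
  [1, [-489, 63, 0], [0, 0, 64]],
])

```text
clock: 2.65
position: [0.4851, -0.3458, 0.2386]
tool_rot: [3.106, 0.453, -0.002]
wrist_force: [-0.1, 0.6, -1.6]
finger_gap: 0.0883
grasp_force: 0.0
```

```bash
python3 - <<'E'
from h import *
s,im=snap('wrist','w1.png'); print(s['position'],s['tool_rot'],R.from_rotvec(s['tool_rot']).as_matrix().round(3))
print(proj('wrist',[.484,-.348,.028],s))
g=im.max(2); m=(g<62).astype(np.uint8)
k=cv2.morphologyEx(m,cv2.MORPH_OPEN,np.ones((3,3)))
for c in cv2.findContours(k,0,2)[0]:
    if cv2.contourArea(c)>1500: print(cv2.contourArea(c),cv2.minAreaRect(c))
E
```

```text
[ 0.48505389 -0.34576784  0.23861328] [ 3.10639037e+00  4.53018347e-01 -2.24065180e-03] [[ 0.958  0.286 -0.001]
 [ 0.286 -0.958 -0.003]
 [-0.002  0.002 -1.   ]]
(np.float64(259.81624512163023), np.float64(158.47114613072478))
```

View pics/w1.png

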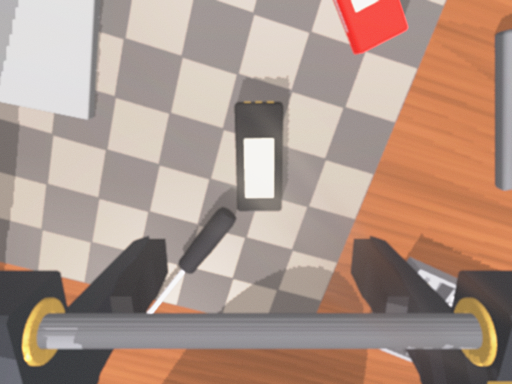

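The wrist view shows the pack from about (236,101) to (282,211), aligned with the tool. The screwdriver handle starts at (230,212), just off the pack's near-left corner.

```bash
python3 - <<'E'
from h import *
s=observe()
def box(P,z):
    Q=np.array([onz('wrist',u,v,z,s)[:2] for u,v in P]); e=[Q[(i+1)%4]-Q[i] for i in range(4)]
    print(Q.mean(0).round(4),[(round(np.linalg.norm(x),3),round(np.degrees(np.arctan2(x[1],x[0]))%180,1)) for x in e])
    return Q.mean(0)
c=box([(236,102),(282,102),(282,210),(238,210)],.028)
T=R.from_rotvec(s['tool_rot']).as_matrix()
print((T.T@(np.r_[c,.0]-s['position'])*1000).round(1))
print('driver tip of handle', T.T@(onz('wrist',230,213,.02,s)-s['position']))
print('plate corner',onz('wrist',89,118,.017,s),onz('wrist',97,0,.017,s),onz('wrist',0,98,.017,s))
E
```

```text
[ 0.4848 -0.3444] [(np.float64(0.046), np.float64(106.8)), (np.float64(0.116), np.float64(18.0)), (np.float64(0.049), np.float64(106.8)), (np.float64(0.116), np.float64(16.7))]
[ -1.4   1.1 238.2]
driver tip of handle [-0.0661428  -0.03238209  0.21831278]
plate corner [ 0.47230272 -0.16140105  0.017     ] [ 0.58489777 -0.15281159  0.017     ] [ 0.46607315 -0.07080094  0.017     ]
```

Call:
jog_arm([
  [1, [-1, 1, 45], [0, 0, 0]],
  [1, [-1, 1, 95], [0, 0, 0]],
  [1, [-1, 1, 145], [0, 0, 0]],
  [1, [-1, 1, 185], [0, 0, 0]],
  [1, [-1, 1, 212], [0, 0, 0]],
  [1, [-1, 1, 227], [0, 0, 0]],
  [1, [-1, 1, 232], [0, 0, 0]],
  [1, [-1, 1, 232], [0, 0, 0]],
  [-1, [-1, 1, 232], [0, 0, 0]],
  [-1, [-1, 1, 232], [0, 0, 0]],
])

```text
clock: 3.95
position: [0.4863, -0.3437, 0.0075]
tool_rot: [3.107, 0.462, 0.002]
wrist_force: [0.0, -0.5, -0.1]
finger_gap: 0.0699
grasp_force: 0.0
```

Call:
jog_arm([
  [-1, [0, 0, 0], [0, 0, 0]],
  [-1, [0, 0, 0], [0, 0, 0]],
  [-1, [0, 0, 0], [0, 0, 0]],
  [-1, [0, 0, 0], [0, 0, 0]],
])

```text
clock: 4.45
position: [0.486, -0.3438, 0.0069]
tool_rot: [3.107, 0.462, 0.0]
wrist_force: [0.1, -1.2, 1.6]
finger_gap: 0.0493
grasp_force: 30.0
```

Call:
jog_arm([
  [-1, [0, 0, -25], [0, 0, 0]],
  [-1, [0, 0, -65], [0, 0, 0]],
  [-1, [20, -35, -80], [0, 0, 2]],
  [-1, [50, -85, -80], [0, 0, 4]],
  [-1, [80, -136, -80], [0, 0, 6]],
  [-1, [110, -187, -80], [0, 0, 8]],
  [-1, [138, -235, -80], [0, 0, 10]],
  [-1, [158, -269, -80], [0, 0, 12]],
  [-1, [167, -283, -80], [0, 0, 13]],
  [-1, [167, -283, -80], [0, 0, 13]],
])

```text
clock: 5.7
position: [0.563, -0.0221, 0.0861]
tool_rot: [-3.139, -0.113, 0.002]
wrist_force: [-0.7, -0.9, -2.6]
finger_gap: 0.0499
grasp_force: 30.0
```

```bash
python3 - <<'E'
from h import *
s,im=snap('wrist','w2.png'); print(s['position'],s['tool_rot'],s['finger_gap'],s['wrist_force'])
E
```

```text
[ 0.56301191 -0.02214611  0.08607962] [-3.13892187e+00 -1.12538049e-01  2.05979819e-03] 0.049852099109453055 [-0.70630095 -0.85138189 -2.58893656]
```

View pics/w2.png

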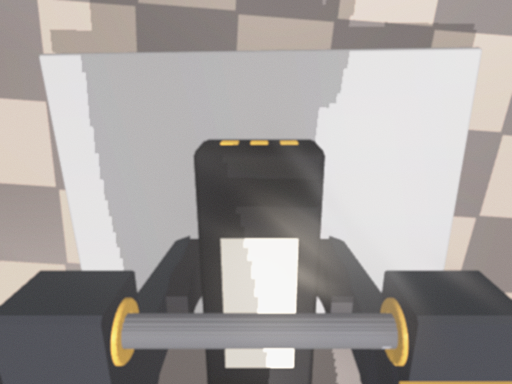

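The pack is held square over the plate: pack top edge at (260,143), plate far corners at (42,57) and (478,50). Lowering it.

Call:
jog_arm([
  [-1, [0, 0, 25], [0, 0, 0]],
  [-1, [0, 0, 45], [0, 0, 0]],
  [-1, [0, 0, 55], [0, 0, 0]],
  [-1, [0, 0, 60], [0, 0, 0]],
  [-1, [0, 0, 62], [0, 0, 0]],
  [-1, [0, 0, 63], [0, 0, 0]],
  [-1, [0, 0, 64], [0, 0, 0]],
  [-1, [0, 0, 64], [0, 0, 0]],
])

```text
clock: 6.75
position: [0.5635, -0.024, 0.0229]
tool_rot: [-3.14, -0.107, -0.001]
wrist_force: [-0.3, 0.4, -2.6]
finger_gap: 0.05
grasp_force: 30.0
```

Not in contact yet; stepping down.

Call:
jog_arm([
  [-1, [0, 0, 0.5], [0, 0, 0]],
  [-1, [0, 0, 1], [0, 0, 0]],
  [-1, [0, 0, 1.5], [0, 0, 0]],
  [-1, [0, 0, 1.5], [0, 0, 0]],
])

```text
clock: 7.25
position: [0.5634, -0.024, 0.0219]
tool_rot: [-3.139, -0.107, -0.0]
wrist_force: [-3.9, 1.2, 7.9]
finger_gap: 0.05
grasp_force: 30.0
```

Call:
jog_arm([
  [1, [0, 0, -0.5], [0, 0, 0]],
  [1, [0, 0, -0.5], [0, 0, 0]],
  [1, [0, 0, -0.5], [0, 0, 0]],
  [1, [0, 0, -0.5], [0, 0, 0]],
  [1, [0, 0, -15], [0, 0, 0]],
  [1, [0, 0, -60], [0, 0, 0]],
  [1, [0, 0, -120], [0, 0, 0]],
  [1, [0, 0, -180], [0, 0, 0]],
  [1, [0, 0, -230], [0, 0, 0]],
  [1, [0, 0, -240], [0, 0, 0]],
])

```text
clock: 8.5
position: [0.5649, -0.0247, 0.2652]
tool_rot: [-3.139, -0.106, -0.009]
wrist_force: [0.1, -0.2, -0.3]
finger_gap: 0.088
grasp_force: 0.0
```

```bash
python3 - <<'E'
from h import *
s,im=snap('wrist','w3.png'); print(s['position'],s['tool_rot'],R.from_rotvec(s['tool_rot']).as_matrix().round(3))
E
```

```text
[ 0.56489054 -0.02473963  0.26523541] [-3.13916366 -0.10606456 -0.00949391] [[ 0.998  0.067  0.006]
 [ 0.067 -0.998  0.001]
 [ 0.006 -0.    -1.   ]]
```

View pics/w3.png

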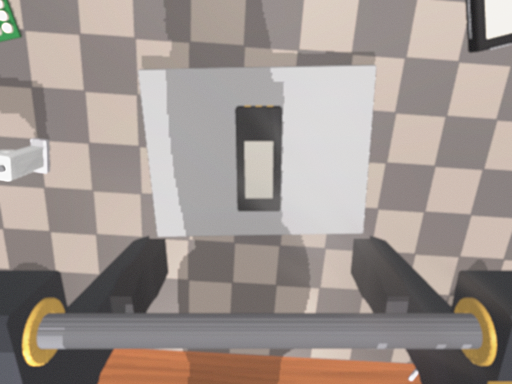

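The pack lies flat and centred on the plate, from (237,107) to (282,210); the gauge leg is at left (40,155). Measuring the pack and heading for the gauge.

```bash
python3 - <<'E'
from h import *
s=observe()
Q=np.array([onz('wrist',u,v,.043,s)[:2] for u,v in [(237,107),(281,107),(282,210),(239,210)]]); e=[Q[(i+1)%4]-Q[i] for i in range(4)]
print(Q.mean(0).round(4),[(round(np.linalg.norm(x),3),round(np.degrees(np.arctan2(x[1],x[0]))%180,1)) for x in e])
T=R.from_rotvec(s['tool_rot']).as_matrix()
print((T.T@(np.array([.547,.301,.265])-s['position'])*1000).round(1))
E
```

```text
[ 0.5594 -0.0262] [(np.float64(0.046), np.float64(93.9)), (np.float64(0.115), np.float64(5.6)), (np.float64(0.049), np.float64(93.9)), (np.float64(0.114), np.float64(3.9))]
[ 4.600e+00 -3.258e+02 -3.000e-01]
```

Call:
jog_arm([
  [1, [1, -25, 0], [0, 0, 1]],
  [1, [2, -75, 0], [0, 0, 2]],
  [1, [3, -130, 0], [0, 0, 3]],
  [1, [3, -185, 0], [0, 0, 4]],
  [1, [4, -240, 0], [0, 0, 5]],
  [1, [4, -290, 0], [0, 0, 6]],
  [1, [5, -318, 0], [0, 0, 7]],
  [1, [5, -326, 0], [0, 0, 8]],
  [1, [5, -326, 0], [0, 0, 8]],
  [1, [5, -326, 0], [0, 0, 8]],
])

```text
clock: 9.8
position: [0.5465, 0.2994, 0.2612]
tool_rot: [3.139, -0.116, -0.0]
wrist_force: [-0.1, -0.4, 0.2]
finger_gap: 0.0883
grasp_force: 0.0
```

```bash
python3 - <<'E'
from h import *
s,im=snap('wrist','w4.png'); print(s['position'],s['tool_rot'],R.from_rotvec(s['tool_rot']).as_matrix().round(3))
E
```

```text
[0.54647516 0.29938245 0.2612222 ] [ 3.13876558e+00 -1.16251164e-01 -5.32633511e-05] [[ 0.997 -0.074 -0.   ]
 [-0.074 -0.997 -0.001]
 [-0.     0.001 -1.   ]]
```

View pics/w4.png

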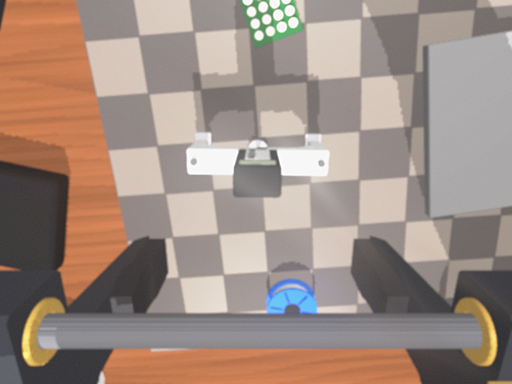

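The gauge is right below. Housing top face runs from (234,164) to (281,196), beam from (188,148) to (328,175), level to within 1°. The reel is at (292,300), near the gauge but clear of the fingers.

```bash
python3 - <<'E'
from h import *
s=observe();T=R.from_rotvec(s['tool_rot']).as_matrix()
def box(P,z):
    Q=np.array([T.T@(onz('wrist',u,v,z,s)-s['position']) for u,v in P])*1000; print(Q.round(1).tolist(),Q.mean(0).round(1))
box([(234,164),(281,164),(281,196),(233,196)],.14)
box([(188,148),(329,149),(327,175),(188,174)],.07)
E
```

```text
[[14.5, -18.9, 121.3], [14.5, 18.4, 121.3], [-12.4, 19.0, 121.3], [-12.3, -20.3, 121.3]] [  1.1  -0.5 121.3]
[[13.9, -69.2, 191.3], [12.9, 70.3, 191.4], [-13.8, 69.9, 191.3], [-12.7, -70.9, 191.3]] [1.000e-01 0.000e+00 1.913e+02]
```

Call:
jog_arm([
  [1, [0, 0, 40], [0, 0, 0]],
  [1, [0, 0, 85], [0, 0, 0]],
  [1, [0, 0, 120], [0, 0, 0]],
  [1, [0, 0, 145], [0, 0, 0]],
  [1, [0, 0, 157], [0, 0, 0]],
  [1, [0, 0, 160], [0, 0, 0]],
  [1, [0, 0, 160], [0, 0, 0]],
  [-1, [0, 0, 160], [0, 0, 0]],
  [-1, [0, 0, 160], [0, 0, 0]],
  [-1, [0, 0, 160], [0, 0, 0]],
])

```text
clock: 11.1
position: [0.5462, 0.3017, 0.1015]
tool_rot: [-3.139, 0.112, -0.001]
wrist_force: [-0.9, -0.5, -0.2]
finger_gap: 0.0598
grasp_force: 0.0
```

Call:
jog_arm([
  [-1, [0, 0, 0], [0, 0, 0]],
  [-1, [0, 0, 0], [0, 0, 0]],
  [-1, [0, 0, 0], [0, 0, 0]],
  [-1, [0, 0, 0], [0, 0, 0]],
])

```text
clock: 11.6
position: [0.5462, 0.3012, 0.1012]
tool_rot: [3.139, -0.113, 0.0]
wrist_force: [-0.1, -1.3, -0.1]
finger_gap: 0.0397
grasp_force: 29.9
```

Call:
jog_arm([
  [-1, [0, 0, -20], [0, 0, 0]],
  [-1, [0, 0, -55], [0, 0, 0]],
  [-1, [1, 10, -80], [0, 0, -1]],
  [-1, [5, 45, -80], [0, 0, -2]],
  [-1, [11, 95, -80], [0, 0, -3]],
  [-1, [18, 150, -80], [0, 0, -4]],
  [-1, [24, 205, -80], [0, 0, -5]],
  [-1, [31, 260, -80], [0, 0, -6]],
  [-1, [36, 300, -80], [0, 0, -7]],
  [-1, [38, 320, -80], [0, 0, -8]],
])

```text
clock: 12.85
position: [0.5608, -0.0235, 0.1824]
tool_rot: [3.139, 0.102, 0.001]
wrist_force: [-0.0, 0.4, -4.4]
finger_gap: 0.0395
grasp_force: 29.9
```

Call:
jog_arm([
  [-1, [0, 4, 0], [0, 0, 0]],
  [-1, [0, 4, 0], [0, 0, 0]],
  [-1, [0, 4, 0], [0, 0, 0]],
  [-1, [0, 4, 0], [0, 0, 0]],
])

```text
clock: 13.35
position: [0.5615, -0.0232, 0.1811]
tool_rot: [-3.139, -0.11, 0.0]
wrist_force: [-0.3, 0.3, -5.4]
finger_gap: 0.0397
grasp_force: 29.9
```

```bash
python3 - <<'E'
from h import *
s,im=snap('wrist'); a=snap('scene')[1];b=snap('side')[1]
print(s['position'],s['tool_rot'],s['finger_gap'],s['wrist_force'])
f=lambda i,x,y,w,h:cv2.resize(i[y:y+h,x:x+w],None,fx=3,fy=3)
v=np.hstack([f(a,175,100,130,180),f(b,200,90,130,180)])
cv2.imwrite('pics/h.png',v[:,:,::-1])
E
```

```text
[ 0.56147027 -0.02317526  0.1811325 ] [-3.13935144e+00 -1.09601648e-01  4.10677844e-04] 0.0397134326481874 [-0.25189571  0.26950813 -5.38356051]
```

View pics/h.png

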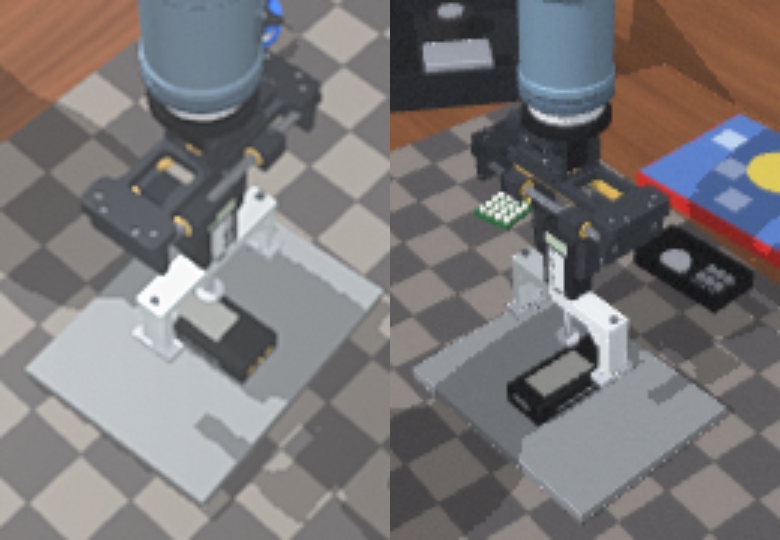

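The gauge hangs level over the pack, legs either side of it and the measuring foot (crop (210,290)) above its middle. Lowering gently.

Call:
jog_arm([
  [-1, [0, 1, 12], [0, 0, 0]],
  [-1, [0, 1, 25], [0, 0, 0]],
  [-1, [0, 1, 34], [0, 0, 0]],
  [-1, [0, 1, 41], [0, 0, 0]],
  [-1, [0, 1, 47], [0, 0, 0]],
  [-1, [0, 1, 53], [0, 0, 0]],
  [-1, [0, 1, 58], [0, 0, 0]],
  [-1, [0, 1, 61], [0, 0, 0]],
  [-1, [0, 1, 62.5], [0, 0, 0]],
  [-1, [0, 1, 62.5], [0, 0, 0]],
])

```text
clock: 14.75
position: [0.5615, -0.0254, 0.1188]
tool_rot: [-3.14, -0.107, -0.0]
wrist_force: [-1.0, 0.8, -2.6]
finger_gap: 0.0396
grasp_force: 29.9
```

Call:
jog_arm([
  [-1, [0, 0, 0.5], [0, 0, 0]],
  [-1, [0, 0, 1], [0, 0, 0]],
  [-1, [0, 0, 1], [0, 0, 0]],
])

```text
clock: 15.12
position: [0.5616, -0.0254, 0.1178]
tool_rot: [3.14, 0.107, 0.0]
wrist_force: [-1.1, -0.3, -3.0]
finger_gap: 0.0396
grasp_force: 29.9
```

Call:
jog_arm([
  [-1, [0, 0, 0.4], [0, 0, 0]],
  [-1, [0, 0, 0.8], [0, 0, 0]],
  [-1, [0, 0, 1.2], [0, 0, 0]],
  [-1, [0, 0, 1.2], [0, 0, 0]],
])

```text
clock: 15.62
position: [0.5616, -0.0254, 0.1165]
tool_rot: [3.14, 0.107, 0.0]
wrist_force: [-1.5, 0.8, -2.9]
finger_gap: 0.0396
grasp_force: 29.9
```

Call:
jog_arm([
  [-1, [0, 0, 0.3], [0, 0, 0]],
  [-1, [0, 0, 0.6], [0, 0, 0]],
  [-1, [0, 0, 0.6], [0, 0, 0]],
])

```text
clock: 16.0
position: [0.5617, -0.0253, 0.1162]
tool_rot: [-3.14, -0.107, -0.001]
wrist_force: [-2.3, 0.1, 2.1]
finger_gap: 0.0395
grasp_force: 29.9
```

Call:
jog_arm([
  [-1, [0, 0, 0.2], [0, 0, 0]],
  [0.2, [0, 0, 0], [0, 0, 0]],
  [1, [0, 0, 0], [0, 0, 0]],
  [1, [0, 0, 0], [0, 0, 0]],
  [1, [0, 0, 0], [0, 0, 0]],
  [1, [0, 0, -10], [0, 0, 0]],
  [1, [0, 0, -35], [0, 0, 0]],
  [1, [0, 0, -80], [0, 0, 0]],
  [1, [0, 0, -135], [0, 0, 0]],
  [1, [0, 0, -150], [0, 0, 0]],
])

```text
clock: 17.25
position: [0.5632, -0.0261, 0.2697]
tool_rot: [-3.14, -0.106, -0.009]
wrist_force: [0.3, 0.6, -0.6]
finger_gap: 0.0881
grasp_force: 0.0
```

```bash
python3 - <<'E'
from h import *
s,im=snap('wrist'); a=snap('scene')[1];b=snap('side')[1]
print(s['position'],s['tool_rot'],s['finger_gap'],s['wrist_force'])
f=lambda i,x,y,w,h:cv2.resize(i[y:y+h,x:x+w],None,fx=4,fy=4)
v=np.hstack([f(a,190,130,100,130),f(b,210,140,100,130)])
cv2.imwrite('pics/i.png',v[:,:,::-1]);cv2.imwrite('pics/j.png',im[:,:,::-1])
E
```

```text
[ 0.56315536 -0.02606191  0.26970191] [-3.13954502 -0.10629503 -0.00886495] 0.08808068571236202 [ 0.3234486   0.58845369 -0.64313612]
```

View pics/i.png

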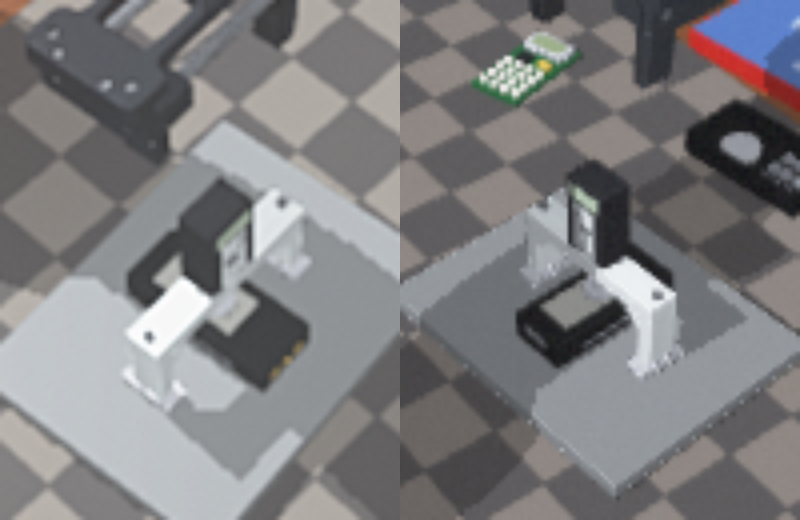

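The gauge stands upright on the stone, its feet on either side of the pack (crop (155,385) and (290,265)). The measuring foot rests mid-pack and the gripper is clear above. Handing in.

```bash
python3 -c "
from station import *
print(job_done())"
```

```text
the job is handed in; nothing more can be done
None
```

The longer black pack lies flat in the middle of the stone plate, and the gauge stands over it on both feet with its measuring foot on the middle of the pack; I handed the job in at about 17 s, with no success or failure verdict returned and no way to read the gauge value itself.

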